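# Size a dowel by stepping down a hole gauge

## Robot

A 6-joint arm with a two-finger parallel gripper is mounted at the origin on a cart in front of the work surface, level with it; the furniture and walls round the work are solid. World frame = base frame: x ahead of the robot, y to its left, z up, the work surface at z = 0. Lengths are in mm, angles in rad, forces in N, time in s.
With the tool pointing down it reaches from about 275 to 725 mm from the base axis. Payload 15.9 kg.
Tool frame: the origin (TCP) lies on the centre line of the jaws, within the pads' length; the fingertips stand 19 mm ahead of it and the grasp point (between the pads) is the TCP; y points along the fingers, z is the direction in which the jaws open and shut, and the axes are right-handed (so a half turn about y gives the same grasp; the last joint's range is limited). The gripper opens to 85 mm and grips with 20 to 120 N. Pads are 22 mm wide; open, the fingers measure 114 mm over their backs; the gripper's body (76 mm by 85 mm) begins 54 mm behind the grasp point. The pads swing forward as they close: fully open they stand 13 mm farther back than shut.
Start: joints at [-1.178, 0.213, -0.034, 1.323, 0, 1.571], TCP at [191.381, -461.908, 250.306] pointing down, gripper open.
Joint ranges: [-2.98, 2.98], [-0.74, 1.72], [-1.14, 1.35], [-2.1, 2.04], [-1.57, 1.44], [-3.14, 3.14]. Speed limits (rad/s): [1.89, 1.89, 2.39, 2.57, 3.14, 3.14].

## Interface

Orientations are given as a 3x3 rotation matrix whose columns are the frame's x, y, z axes.
In Python, from plant import * gives the robot as it stands.
- The arm moves only by the tool carry_out, never from a script. Its argument "series" is a list of rows, each a list of 3 entries, a list of its own where there are three numbers: the shift along the world's x, y, z in cm, then the turn, a rotation vector about the world's x, y, z in rad, then the opening in per cent of the stroke, from 0 (shut) to 100 (fully open). A call has 1 to 10 rows; each row is the pose to reach, as a shift and turn from the pose measured when the call began; what a row does not reach only later rows make up. A row lasts 1/12 s, in which the tool goes at most 41.7 mm and 7.16 degrees, less where a joint would pass 70% of its speed; a pose out of reach is approached as far as the arm can. A call with a gripper value outside its range is refused whole. The fingers move at their own pace and stop on an object; the grip force is fixed at half the most. Time passes only in rows, so rows that repeat a pose let the fingers close. It gives the time, the measured TCP pose, the force and the opening at its end, in the units of the state.
- get_obs(): the state, without advancing time (a new reading comes with each control period).
- read_camera(name): name is "scene" or "top"; returns the picture (480x640x3 uint8, blue, green, red); there is no depth.
- camera_params(name): a dict with "fx", "fy", "cx", "cy" (pixels), "pose" (4x4, takes a point from camera to world coordinates). Camera axes: x right, y down, z forward; pixel columns grow to the right and rows downward; lengths in mm; the calibration is good to about 2 mm. A picture is of the moment at which its call begins. camera_params takes no time and is no camera call.
- sign_off(): hands the job in, once; it reports no verdict.
The state is a dict: "time": time; "joint_pos": joint angles; "qd": joint speeds; "effort": joint torques, N m; "tcp_pos": TCP position; "tool_rot": TCP orientation; "wrist_force": force on the tool from outside, world axes, zero at the start; "torque": the same for the moment, N m; "width": finger opening in mm.
Only numpy, scipy, OpenCV 4.12 (cv2) and the standard library are available. Lean on these libraries where they do the work, as an engineer would, in place of code of your own. Each camera call takes 0.05 s, during which the arm holds its last target. There are 200 camera calls.

## Task

Find the size of the dowel that stands in the red-ended socket of the wooden block: push it through the gauge plate's largest hole, then try it at each next smaller hole in turn until one stops it, never forcing it (light pressure, well under 20 N). Then leave it standing through the smallest hole that it passed, fully down on the gauge's base and released. Leave the other dowel, the marker and the loupe where they are.

Things in the scene. Friction and masses are not known exactly. Their poses are not given: they have to be found in the camera images.
- gauge: fixed grey stand, 80 (x) by 196 mm (y); origin at its underside's centre. Base 8 mm thick. Across it lies an aluminium plate 60 x 140 x 14 mm, top 60 mm above the stand's underside; end clamps reach 67.5 mm. The plate is sprung: over 4 N it gives downward, 2.5 N/mm. It sits up to 8 mm either way along the stand's y from the middle, held by 7 N of friction; this offset is not given
- hole_large (a point): centre of the largest hole (21.4 mm, 1 mm chamfer) in the plate's top face, as if the plate were in its middle position: a fixed point, gauge frame 0, +42, 60 mm. The real hole lies up to 8 mm away along the gauge's y, the same way for all three holes. A fitting dowel has about 1.4 mm of play and goes right down to the base
- hole_middle (a point): the same for the middle hole (17.4 mm): gauge frame 0, +2, 60 mm
- hole_small (a point): the same for the smallest hole (13.4 mm): gauge frame 0, -36, 60 mm
- block: fixed wooden block, 56 mm (x) by 140 mm (y) by 40 mm high, origin at the centre of its underside, with two open round sockets 26 mm wide and 30 mm deep, 68 mm apart along y; the end at -y is painted red
- socket_red (a point): centre of the floor (10 mm above the block's underside) of the socket at the red end; the dowel in it is the one to size. A dowel in it stands up to 90 mm out of the block
- socket_plain (a point): centre of the floor of the other socket; the dowel in it is the spare, to be left alone
- dowel_1: raw-wood dowel, 120 mm long, standing at the start in one of the block's sockets, foot on the socket floor. The two dowels differ in thickness, between 15 and 21 mm, and which stands where changes; the size is to be found by trying. Origin at the centre of its lower end, z up along the dowel
- dowel_2: raw-wood dowel, 120 mm long, standing at the start in one of the block's sockets, foot on the socket floor. The two dowels differ in thickness, between 15 and 21 mm, and which stands where changes; the size is to be found by trying. Origin at the centre of its lower end, z up along the dowel
- dowel_1_tip (a point): centre of the lower end of dowel_1
- dowel_2_tip (a point): centre of the lower end of dowel_2
- marker: white paint marker with black cap, 11 x 128 x 11 mm, lying on the bench in front of the gauge; origin at its underside's centre; a bystander
- loupe: small folding loupe, 26 x 59 x 15 mm, lying on the bench; origin at its underside's centre; a bystander

How it is judged (in metres and radians):
On the way, in this order (a step that is already met when the one before it is completed fails the run):
1. the dowel is pushed through the largest hole (((horizontal distance between dowel_1_tip and hole_large below 0.018 m and angle between dowel_1's own z axis and vertical below 0.2 rad and z of dowel_1_tip in the frame of gauge below 0.03 m) or (horizontal distance between dowel_2_tip and hole_large below 0.018 m and angle between dowel_2's own z axis and vertical below 0.2 rad and z of dowel_2_tip in the frame of gauge below 0.03 m))), for 0.1 s.
2. the dowel is tried at the middle hole: pressed on the plate there if it stops, or passed through (((horizontal distance between dowel_1_tip and hole_middle below 0.018 m and angle between dowel_1's own z axis and vertical below 0.2 rad and z of dowel_1_tip in the frame of gauge below 0.065 m and contact force between dowel_1 and gauge above 1 N) or (horizontal distance between dowel_2_tip and hole_middle below 0.018 m and angle between dowel_2's own z axis and vertical below 0.2 rad and z of dowel_2_tip in the frame of gauge below 0.03 m))), for 0.1 s.
3. if the middle hole passed it, it is pressed on the plate at the smallest hole; if not, it is back through the largest (((horizontal distance between dowel_2_tip and hole_small below 0.018 m and angle between dowel_2's own z axis and vertical below 0.2 rad and z of dowel_2_tip in the frame of gauge below 0.065 m and contact force between dowel_2 and gauge above 1 N) or (horizontal distance between dowel_1_tip and hole_large below 0.018 m and angle between dowel_1's own z axis and vertical below 0.2 rad and z of dowel_1_tip in the frame of gauge below 0.03 m))), for 0.1 s.
At the end, for the whole second after the job is handed in: the thicker dowel stands through the largest hole or the thinner through the middle one, foot within 18 mm of that hole's point in plan and under 12 mm above the gauge's underside, tilted under 0.2 rad, under 0.02 m/s; the other dowel's foot is within 20 mm of the plain socket's floor centre ((((horizontal distance between dowel_1_tip and hole_large below 0.018 m and angle between dowel_1's own z axis and vertical below 0.2 rad and z of dowel_1_tip in the frame of gauge below 0.012 m and linear speed of dowel_1 below 0.02 m/s) and distance between dowel_2_tip and socket_plain below 0.02 m) or ((horizontal distance between dowel_2_tip and hole_middle below 0.018 m and angle between dowel_2's own z axis and vertical below 0.2 rad and z of dowel_2_tip in the frame of gauge below 0.012 m and linear speed of dowel_2 below 0.02 m/s) and distance between dowel_1_tip and socket_plain below 0.02 m))); the robot touches nothing.
It fails at once if the dowel presses on the gauge with more than 25 N (contact force between any of dowel_1, dowel_2 and gauge above 25 N).
It fails at once if the spare dowel leaves the plain socket (no dowel foot within 20 mm of its floor centre) (not (distance between dowel_1_tip and socket_plain below 0.02 m) and not (distance between dowel_2_tip and socket_plain below 0.02 m)).
It fails at once if the marker or the loupe is moved by more than 20 mm (distance of any of marker, loupe from where it was at the start of the episode above 0.02 m).
It also fails if it takes over 64 s, if anything falls off the work surface, if the arm or the gripper's body presses on something with over 40 N, if the wrist force passes 120 N, or if a joint passes its speed limit or range.

## Working session

There is one attempt and no reset: what is moved stays moved. The work goes in short steps, Python scripts to look and compute and a tool call to move; the robot and the scene stay as the last step left them, time stands still between calls to the robot, and variables do not carry over. Pictures are saved under pics/ and viewed, about 8 in all and at most 12, crops included, and the job is handed in when it is done.

Besides the shell and the picture viewer there is one more tool, called after "Emit:" as name(argument=value, ...) on one line, values as JSON. carry_out: Moves the arm, as the interface text tells. Its arguments: {"type":"object","properties":{"series":{"type":"array"}},"required":["series"]}

```bash
mkdir -p pics; ls; python3 - <<'E'
from plant import *
import cv2
o=get_obs();print({k:o[k] for k in o})
for n in("scene","top"):
    cv2.imwrite(f"pics/{n}0.png",read_camera(n));print(n,camera_params(n))
E
```

```text
pics
{'time': 0.0, 'joint_pos': array([-1.17804900e+00,  2.13371450e-01, -3.50256187e-02,  1.32348516e+00,
       -1.38912688e-05,  1.57075417e+00]), 'qd': array([ 2.06455448e-04, -1.23951685e-05,  2.52347512e-04, -6.12702533e-04,
        6.61053519e-05, -3.38054080e-04]), 'effort': array([ 3.21653417e-03, -6.86168861e+01,  4.87117553e+01,  1.77978503e-02,
        1.21674279e-04, -8.18237957e-07]), 'tcp_pos': array([ 191.2461406 , -461.65679678,  249.82178578]), 'tool_rot': array([[-9.23844927e-01, -4.28437282e-04,  3.82766728e-01],
       [-3.82766967e-01,  9.97902567e-04, -9.23844388e-01],
       [ 1.38454787e-05, -9.99999410e-01, -1.08589886e-03]]), 'wrist_force': array([ 0.43028759,  0.24830663, -1.15889821]), 'torque': array([ 0.01031524, -0.0264391 , -0.0491865 ]), 'width': 85.16471819868342}
scene {'fx': 455.2809852731106, 'fy': 455.2809852731106, 'cx': 314.6816570128042, 'cy': 234.49948684292275, 'pose': array([[-8.63804279e-01, -3.64301916e-01,  3.48032012e-01,
         1.64873021e+02],
       [-5.03541869e-01,  6.00978108e-01, -6.20701940e-01,
         6.62473425e+02],
       [ 1.69632856e-02, -7.11413682e-01, -7.02568729e-01,
         6.94874511e+02],
       [ 0.00000000e+00,  0.00000000e+00,  0.00000000e+00,
         1.00000000e+00]])}
top {'fx': 584.9908666576209, 'fy': 584.9908666576209, 'cx': 315.5294689359001, 'cy': 238.03175459944984, 'pose': array([[ 4.83007540e-03, -9.98363994e-01,  5.69737374e-02,
         4.07906390e+02],
       [-9.99969169e-01, -5.17487933e-03, -5.90599677e-03,
         1.39386872e+02],
       [ 6.19116674e-03, -5.69434545e-02, -9.98358208e-01,
         1.01723873e+03],
       [ 0.00000000e+00,  0.00000000e+00,  0.00000000e+00,
         1.00000000e+00]])}
```

View pics/scene0.png

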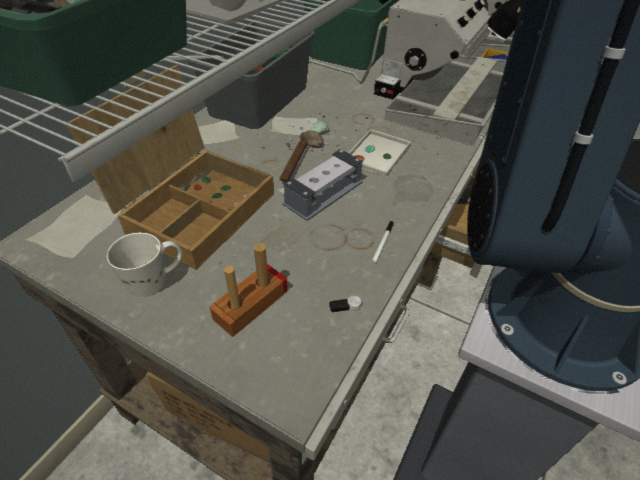

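View pics/top0.png

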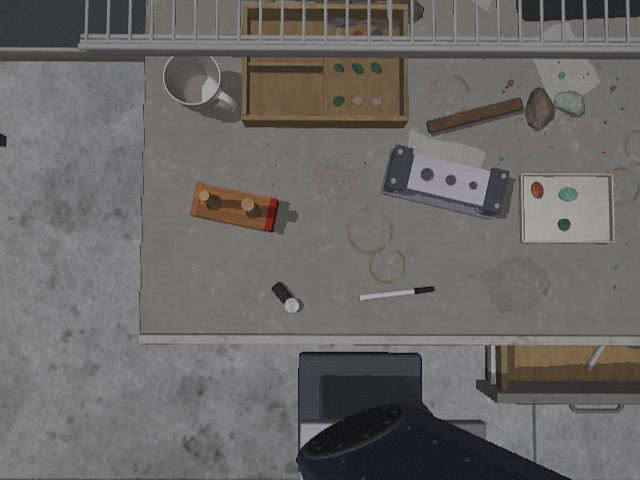

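The scene picture shows the block at about (250,300), with the red end to the right near (285,280). The gauge is at (322,185). In the top picture the block spans (190-280, 182-232) and the gauge (382-510, 145-217). The marker is at (397,294) and the loupe at (287,298). I'll enlarge both parts.

```bash
python3 - <<'E'
import cv2,numpy as np
t=cv2.imread("pics/top0.png")
a=cv2.resize(t[140:220,380:515],None,fx=5.5,fy=5.5,interpolation=cv2.INTER_CUBIC)
cv2.imwrite("pics/cg.png",a)
b=cv2.resize(t[175:240,185:305],None,fx=6,fy=6,interpolation=cv2.INTER_CUBIC)
cv2.imwrite("pics/cb.png",b)
E
cat > h.py <<'E'
import numpy as np
from plant import *
def px(n,u,v,z):
    c=camera_params(n);T=c['pose'];d=T[:3,:3]@[(u-c['cx'])/c['fx'],(v-c['cy'])/c['fy'],1]
    return T[:3,3]+d*(z-T[2,3])/d[2]
def uv(n,p):
    c=camera_params(n);T=c['pose'];q=T[:3,:3].T@(np.array(p,float)-T[:3,3])
    return np.array([c['fx']*q[0]/q[2]+c['cx'],c['fy']*q[1]/q[2]+c['cy']])
E
```

```text
(no output)
```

View pics/cg.png

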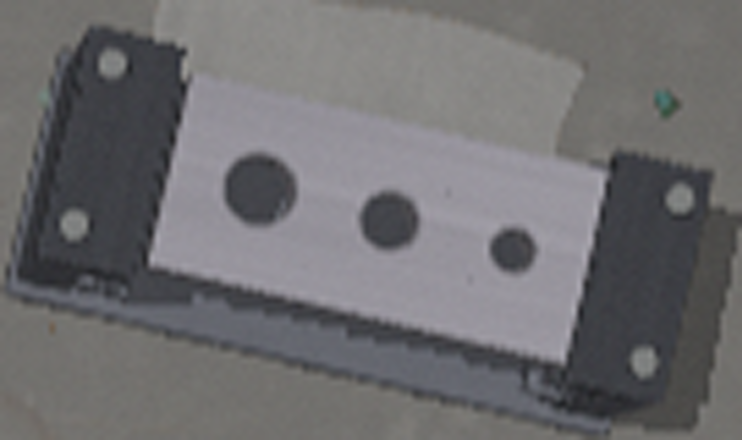

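View pics/cb.png

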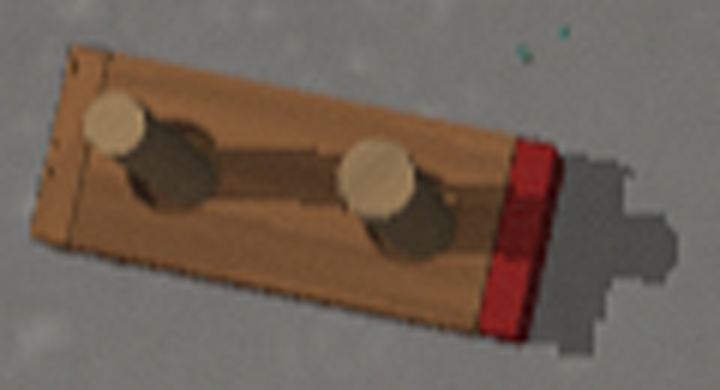

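Gauge crop: the holes are at (260,189), (389,220) and (513,250), and the clamp screws at (112,63), (74,224), (680,198) and (644,360). Block crop: the red-end dowel's top is at (377,179) and about 76 px across. The spare's top is at (115,123), about 62 px across. The red-end dowel therefore looks like the thicker one.

```bash
python3 - <<'E'
from h import *
G=lambda x,y:((x+.5)/5.5-.5+380,(y+.5)/5.5-.5+140)
B=lambda x,y:((x+.5)/6-.5+185,(y+.5)/6-.5+175)
h=[px("top",*G(*p),60) for p in((260,189),(389,220),(513,250))]
print("holes",np.round(h,1),np.linalg.norm(h[0]-h[1]),np.linalg.norm(h[1]-h[2]))
s=[px("top",*G(*p),67.5) for p in((112,63),(74,224),(680,198),(644,360))]
c=np.mean(s,0);print("gauge c",c)
ax=(h[0]-h[2])/np.linalg.norm(h[0]-h[2]);print("axis",ax,np.degrees(np.arctan2(ax[1],ax[0])),"mid along",(h[1]-c)@ax)
ax2=(s[0]+s[1]-s[2]-s[3]);print(np.degrees(np.arctan2(ax2[1],ax2[0])))
d=[px("top",*B(*p),130) for p in((377,179),(115,123))]
print("dowels",np.round(d,1),np.linalg.norm(d[0]-d[1]),"dia",76/6*887/585,62/6*887/585)
k=[px("top",*B(*p),40) for p in((72,46),(557,143),(523,340),(35,238))]
print("block",np.round(k,1),np.mean(k,0)); e=k[1]-k[0];print(np.degrees(np.arctan2(e[1],e[0])))
ro=[px("top",400+9*0,294,11)];print("marker",ro,px("top",361,298,5),px("top",434,289,5),px("top",287,298,8))
print(get_obs()['tool_rot'].round(3))
for u,v in((260,246),(231,269)):print("scene",px("scene",u,v,130))
E
```

```text
holes [[ 569.5  -49.6   60. ]
 [ 560.3  -88.3   60. ]
 [ 551.5 -125.5   60. ]] 39.775161337431754 38.22420233181607
gauge c [561.77618022 -83.078382    67.5       ]
axis [0.23081351 0.97299801 0.        ] 76.65502900471718 mid along -5.435059349493688
76.81711517556548
dowels [[509.3 238.1 130. ]
 [523.2 304.8 130. ]] 68.09101941790323 dia 19.205698005698004 15.66780626780627
block [[556.5 333.9  40. ]
 [530.  197.9  40. ]
 [474.7 206.9  40. ]
 [502.5 343.4  40. ]] [515.90893611 270.5328454   40.        ]
-101.04718454301916
marker [array([369.93485761, -11.90625544,  11.        ])] [362.52971813  54.50938877   5.        ] [378.57953637 -71.60107993   5.        ] [362.08559851 181.91777419   8.        ]
[[-0.924 -0.     0.383]
 [-0.383  0.001 -0.924]
 [-0.    -1.    -0.001]]
scene [510.85784082 236.38583953 130.        ]
scene [521.22667955 303.58116638 130.        ]
```

Emit:
carry_out(series=[[[1.6,3.5,0],[0,0,0.1],100],[[3.2,7,0],[0,0,0.2],100],[[4.8,10.5,0],[0,0,0.3],100],[[6.4,14,0],[0,0,0.4],100],[[8,17.5,0],[0,0,0.5],100],[[9.6,21,0],[0,0,0.6],100],[[11.2,24.5,0],[0,0,0.7],100],[[12.8,28,0],[0,0,0.8],100],[[14.4,31.5,0],[0,0,0.9],100],[[16,35,0],[0,0,0.97],100]])

```text
time: 0.93
tcp_pos: [351.4, -109.8, 249.9]
tool_rot: [[-0.201, -0.001, 0.98], [-0.98, 0.0, -0.201], [0.0, -1.0, -0.001]]
wrist_force: [0.9, -1.6, 0.3]
width: 85.2
```

Emit:
carry_out(series=[[[1.6,3.5,0],[0,0,0],100],[[3.2,7,0],[0,0,0],100],[[4.8,10.5,0],[0,0,0],100],[[6.4,14,0],[0,0,0],100],[[8,17.5,0],[0,0,0],100],[[9.6,21,0],[0,0,0],100],[[11.2,24.5,0],[0,0,0],100],[[12.8,28,0],[0,0,0],100],[[14.4,31.5,0],[0,0,0],100],[[15.8,34.8,0],[0,0,0],100]])

```text
time: 1.77
tcp_pos: [509.7, 240.4, 249.4]
tool_rot: [[-0.201, -0.001, 0.98], [-0.98, -0.0, -0.201], [0.0, -1.0, -0.001]]
wrist_force: [0.4, -1.4, 0.9]
width: 85.0
```

Emit:
carry_out(series=[[[0,-0.2,-3],[0,0,0],100],[[0,-0.2,-6],[0,0,0],100],[[0,-0.2,-9],[0,0,0],100],[[0,-0.2,-12],[0,0,0],100],[[0,-0.2,-14],[0,0,0],100],[[0,-0.2,-15.1],[0,0,0],100],[[0,-0.2,-15.1],[0,0,0],60],[[0,-0.2,-15.1],[0,0,0],30],[[0,-0.2,-15.1],[0,0,0],5],[[0,-0.2,-15.1],[0,0,0],5]])

```text
time: 2.6
tcp_pos: [510.3, 238.7, 99.5]
tool_rot: [[-0.201, 0.0, 0.98], [-0.98, 0.001, -0.201], [-0.001, -1.0, 0.0]]
wrist_force: [-0.5, 0.2, 0.3]
width: 38.9
```

Emit:
carry_out(series=[[[0,0,0],[0,0,0],5],[[0,0,0],[0,0,0],5],[[0,0,0],[0,0,0],5],[[0,0,0],[0,0,0],5]])

```text
time: 2.93
tcp_pos: [511.0, 239.0, 100.6]
tool_rot: [[-0.201, 0.002, 0.98], [-0.98, 0.002, -0.201], [-0.002, -1.0, 0.002]]
wrist_force: [-0.0, 0.2, 7.8]
width: 18.7
```

Emit:
carry_out(series=[[[0,0,1],[0,0,0],5],[[0,0,3],[0,0,0],5],[[0,0,6],[0,0,0],5],[[0,0,9],[0,0,0],5],[[0,0,10],[0,0,0],5],[[0,0,10],[0,0,0],5]])

```text
time: 3.43
tcp_pos: [512.4, 239.6, 204.2]
tool_rot: [[-0.201, 0.007, 0.98], [-0.98, 0.004, -0.201], [-0.005, -1.0, 0.006]]
wrist_force: [0.6, 0.5, -1.0]
width: 18.4
```

```bash
python3 - <<'E'
from h import *
import cv2
o=get_obs();print(o['tcp_pos'],o['wrist_force'],o['width'])
s=read_camera("scene");t=read_camera("top")
p=o['tcp_pos'];a=uv("scene",p).astype(int);b=uv("top",p).astype(int);print(a,b)
def crop(im,c,r,f):
    x,y=max(c[0]-r,0),max(c[1]-r,0);print(x,y);return cv2.resize(im[y:y+2*r,x:x+2*r],(400,400),interpolation=cv2.INTER_CUBIC)
cv2.imwrite("pics/lift.png",np.hstack([crop(s,a,70,3),crop(t,b,70,3)]))
print("foot pred",uv("scene",p-[0,0,90.6]))
E
```

```text
[512.38544682 239.5522386  204.24221915] [ 0.55308161  0.50204248 -1.00791819] 18.365795820054753
[254 214] [240 196]
184 144
170 126
foot pred [258.85960151 253.3193081 ]
```

View pics/lift.png

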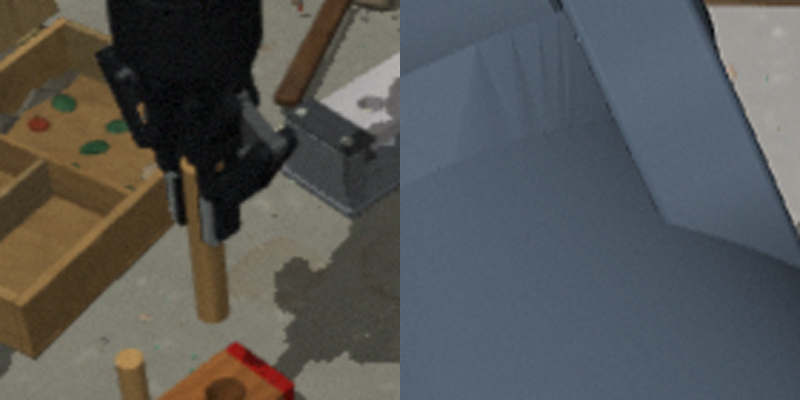

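The dowel hangs straight in the jaws with its foot at about (258,252.5) in the scene image, within 1 px of the prediction. The top camera is blocked by the arm.

Emit:
carry_out(series=[[[0.6,-3,0],[-0.004,0.007,0],5],[[1.3,-6.5,0],[-0.004,0.007,0],5],[[2,-10,0],[-0.004,0.007,0],5],[[2.7,-13.5,0],[-0.004,0.007,0],5],[[3.4,-17,0],[-0.004,0.007,0],5],[[4.1,-20.5,0],[-0.004,0.007,0],5],[[4.8,-24,0],[-0.004,0.007,0],5],[[5.4,-27,0],[-0.004,0.007,0],5],[[5.7,-28.9,0],[-0.004,0.007,0],5],[[5.7,-28.9,-1.5],[-0.004,0.007,0],5]])

```text
time: 4.37
tcp_pos: [568.9, -53.7, 186.2]
tool_rot: [[-0.204, -0.003, 0.979], [-0.979, -0.003, -0.204], [0.004, -1.0, -0.002]]
wrist_force: [1.9, 0.7, -0.3]
width: 18.9
```

Emit:
carry_out(series=[[[0,0,-1],[0,0,0],5],[[0,0,-2],[0,0,0],5],[[0,0,-2],[0,0,0],5]])

```text
time: 4.62
tcp_pos: [567.4, -53.2, 163.3]
tool_rot: [[-0.204, -0.007, 0.979], [-0.979, -0.003, -0.204], [0.004, -1.0, -0.007]]
wrist_force: [-0.2, -0.3, -1.0]
width: 18.3
```

```bash
cat > look.py <<'E'
from h import *
import cv2,sys
def look(name,r=50,dz=90.6):
    o=get_obs();p=o['tcp_pos'];print(o['time'],p.round(1),o['wrist_force'].round(1),o['width'],o['tool_rot'][:,1].round(4))
    f=p+o['tool_rot'][:,1]*dz;c=uv("scene",f);print("foot pred",f.round(1),c)
    s=read_camera("scene");x,y=int(c[0]-r),int(c[1]-r);k=600/(2*r);print("crop",x,y,k)
    cv2.imwrite(f"pics/{name}.png",cv2.resize(s[y:y+2*r,x:x+2*r],(600,600),interpolation=cv2.INTER_CUBIC))
    return o
E
python3 -c "
from look import *
look('g1',40)
for h in ((569.5,-49.6,60),(560.3,-88.3,60),(551.5,-125.5,60)): print(uv('scene',h))"
```

```text
4.6167 [567.4 -53.2 163.3] [-0.2 -0.3 -1. ] 18.314738859043647 [-0.0072 -0.0027 -1.    ]
foot pred [566.7 -53.5  72.7] [315.93813136 174.7551233 ]
crop 275 134 7.5
[313.91642218 179.76561326]
[325.83076956 172.21712316]
[336.82988449 165.23242779]
```

View pics/g1.png

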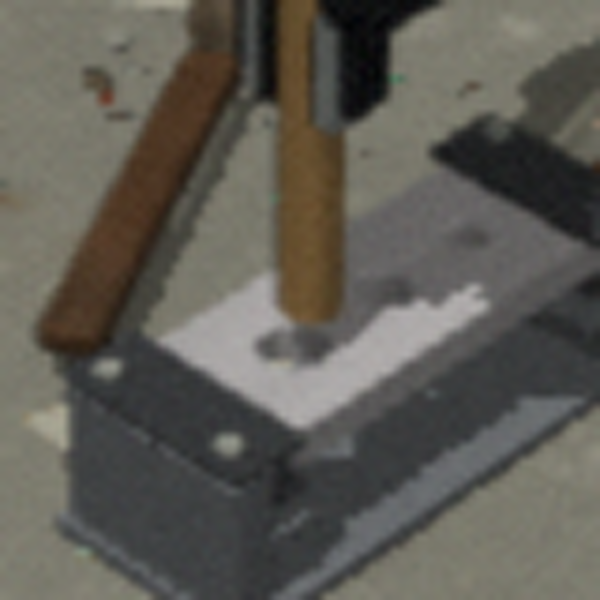

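The large hole shows at crop (293,346), which is (313.6,179.7) in the image and matches the prediction. The foot's centre is at crop (309,303), or (315.7,173.9), so the two need aligning.

```bash
python3 -c "
from h import *
a=px('scene',315.7,173.9,72.7);b=px('scene',313.6,179.7,60);print(a,b,b-a)
print(px('scene',315.7,173.9,74))"
```

```text
[568.76884889 -55.89892358  72.7       ] [570.2312904 -49.4337303  60.       ] [  1.46244151   6.46519328 -12.7       ]
[567.9249304 -54.3979234  74.       ]
```

Emit:
carry_out(series=[[[0.16,0.47,0],[0.003,-0.007,0],5],[[0.16,0.47,-0.3],[0.003,-0.007,0],5],[[0.16,0.47,-0.6],[0.003,-0.007,0],5],[[0.16,0.47,-0.9],[0.003,-0.007,0],5],[[0.16,0.47,-1.2],[0.003,-0.007,0],5],[[0.16,0.47,-1.4],[0.003,-0.007,0],5],[[0.16,0.47,-1.5],[0.003,-0.007,0],5],[[0.16,0.47,-1.5],[0.003,-0.007,0],5]])

```text
time: 5.33
tcp_pos: [569.3, -48.4, 149.4]
tool_rot: [[-0.204, 0.001, 0.979], [-0.979, 0.0, -0.204], [-0.0, -1.0, 0.001]]
wrist_force: [0.1, 0.4, -0.2]
width: 18.6
```

Emit:
carry_out(series=[[[0,0,-0.15],[0,0,0],5],[[0,0,-0.3],[0,0,0],5],[[0,0,-0.4],[0,0,0],5],[[0,0,-0.4],[0,0,0],5]])

```text
time: 5.67
tcp_pos: [569.3, -48.5, 145.2]
tool_rot: [[-0.204, 0.001, 0.979], [-0.979, 0.0, -0.204], [-0.0, -1.0, 0.001]]
wrist_force: [-0.3, -0.3, 0.0]
width: 19.0
```

Emit:
carry_out(series=[[[0,0,-0.4],[0,0,0],5],[[0,0,-0.8],[0,0,0],5],[[0,0,-1.2],[0,0,0],5],[[0,0,-1.4],[0,0,0],5]])

```text
time: 6.0
tcp_pos: [569.2, -48.5, 130.5]
tool_rot: [[-0.204, 0.0, 0.979], [-0.979, -0.0, -0.204], [0.0, -1.0, 0.0]]
wrist_force: [0.9, -2.5, 0.4]
width: 18.6
```

Emit:
carry_out(series=[[[0,0,-0.4],[0,0,0],5],[[0,0,-0.8],[0,0,0],5],[[0,0,-1.2],[0,0,0],5],[[0,0,-1.6],[0,0,0],5],[[0,0,-1.9],[0,0,0],5],[[0,0,-1.9],[0,0,0],5],[[0,0,-1.9],[0,0,0],5]])

```text
time: 6.58
tcp_pos: [569.2, -48.5, 111.3]
tool_rot: [[-0.204, 0.0, 0.979], [-0.979, -0.0, -0.204], [0.0, -1.0, 0.0]]
wrist_force: [0.9, -1.2, -0.9]
width: 18.8
```

It passed freely. Next is the lift and the move to the middle hole.

Emit:
carry_out(series=[[[0,0,1.5],[0,0,0],5],[[0,0,3],[0,0,0],5],[[0,0,4.5],[0,0,0],5],[[0,0,5.2],[0,0,0],5],[[0,0,5.2],[0,0,0],5],[[-0.4,-1.9,5.2],[0,0,0],5],[[-0.92,-3.9,5.2],[0,0,0],5],[[-0.92,-3.9,5.2],[0,0,0],5],[[-0.92,-3.9,4.7],[0,0,0],5],[[-0.92,-3.9,4.4],[0,0,0],5]])

```text
time: 7.42
tcp_pos: [559.7, -87.3, 154.2]
tool_rot: [[-0.204, -0.001, 0.979], [-0.979, 0.0, -0.204], [-0.0, -1.0, -0.001]]
wrist_force: [-0.2, -0.1, -0.8]
width: 18.5
```

Emit:
carry_out(series=[[[0,0,-0.2],[0,0,0],5],[[0,0,-0.4],[0,0,0],5],[[0,0,-0.5],[0,0,0],5],[[0,0,-0.5],[0,0,0],5]])

```text
time: 7.75
tcp_pos: [559.7, -86.7, 149.1]
tool_rot: [[-0.203, -0.001, 0.979], [-0.979, 0.0, -0.203], [-0.0, -1.0, -0.001]]
wrist_force: [-2.0, 0.7, 6.9]
width: 18.5
```

Emit:
carry_out(series=[[[0,0,-0.1],[0,0,0],5],[[0,0,-0.1],[0,0,0],5],[[0,0,-0.1],[0,0,0],5]])

```text
time: 8.0
tcp_pos: [559.7, -86.4, 148.4]
tool_rot: [[-0.203, -0.001, 0.979], [-0.979, 0.0, -0.203], [0.0, -1.0, -0.001]]
wrist_force: [-2.3, -1.4, 8.1]
width: 18.9
```

```bash
python3 -c "
from look import *
look('m1',40)"
```

```text
8.0 [559.7 -86.4 148.4] [-2.3 -1.4  8.1] 18.855747599047103 [-7.e-04  1.e-04 -1.e+00]
foot pred [559.7 -86.4  57.8] [325.62271826 173.5178183 ]
crop 285 133 7.5
```

View pics/m1.png

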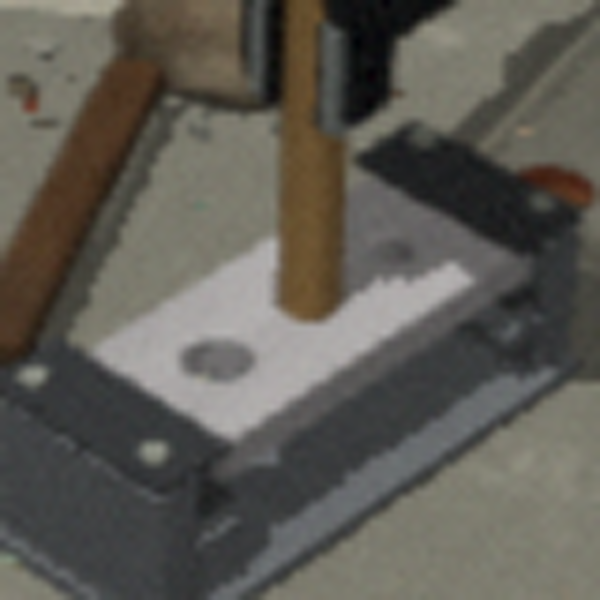

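The foot sits centred over the middle hole, with its centre at crop (309,300) and the hole fully covered. It is stopped on the plate at about 8 N, so the 17.4 mm hole refuses it. I'll take it back to the large hole, seen at crop (217,360).

Emit:
carry_out(series=[[[0,0,0.6],[0,0,0],5],[[0,0,1.4],[0,0,0],5],[[0,0,1.4],[0,0,0],5],[[0.4,1.9,1.4],[0,0,0],5],[[0.95,3.8,1.4],[0,0,0],5],[[0.95,3.8,1.4],[0,0,0],5],[[0.95,3.8,1.4],[0,0,0],5],[[0.95,3.8,1],[0,0,0],5],[[0.95,3.8,0.6],[0,0,0],5],[[0.95,3.8,0.4],[0,0,0],5]])

```text
time: 8.88
tcp_pos: [568.9, -48.9, 151.6]
tool_rot: [[-0.204, -0.001, 0.979], [-0.979, 0.0, -0.204], [0.0, -1.0, -0.001]]
wrist_force: [-0.6, -0.4, -0.6]
width: 18.4
```

Emit:
carry_out(series=[[[0,0,-0.2],[0,0,0],5],[[0,0,-0.4],[0,0,0],5],[[0,0,-0.5],[0,0,0],5],[[0,0,-0.5],[0,0,0],5]])

```text
time: 9.22
tcp_pos: [569.0, -49.1, 146.4]
tool_rot: [[-0.204, -0.001, 0.979], [-0.979, 0.0, -0.204], [0.0, -1.0, -0.001]]
wrist_force: [1.0, -0.7, -0.5]
width: 18.7
```

Emit:
carry_out(series=[[[0,0,-0.5],[0,0,0],5],[[0,0,-1],[0,0,0],5],[[0,0,-1.5],[0,0,0],5],[[0,0,-2],[0,0,0],5],[[0,0,-2.5],[0,0,0],5],[[0,0,-3],[0,0,0],5],[[0,0,-3.5],[0,0,0],5],[[0,0,-4],[0,0,0],5],[[0,0,-4.2],[0,0,0],5],[[0,0,-4.2],[0,0,0],5]])

```text
time: 10.05
tcp_pos: [568.9, -49.1, 103.9]
tool_rot: [[-0.204, -0.002, 0.979], [-0.979, 0.0, -0.204], [0.0, -1.0, -0.002]]
wrist_force: [3.3, -0.0, -2.6]
width: 18.9
```

Emit:
carry_out(series=[[[0,0,-0.1],[0,0,0],5],[[0,0,-0.2],[0,0,0],5],[[0,0,-0.3],[0,0,0],5],[[0,0,-0.3],[0,0,0],5]])

```text
time: 10.38
tcp_pos: [568.9, -49.1, 100.8]
tool_rot: [[-0.204, -0.002, 0.979], [-0.979, 0.0, -0.204], [0.0, -1.0, -0.001]]
wrist_force: [2.9, 0.5, -0.7]
width: 18.6
```

Emit:
carry_out(series=[[[0,0,-0.08],[0,0,0],5],[[0,0,-0.15],[0,0,0],5],[[0,0,-0.15],[0,0,0],5]])

```text
time: 10.63
tcp_pos: [569.0, -49.1, 99.3]
tool_rot: [[-0.204, -0.001, 0.979], [-0.979, 0.0, -0.204], [0.0, -1.0, -0.001]]
wrist_force: [3.4, 0.3, 0.9]
width: 18.6
```

Emit:
carry_out(series=[[[0,0,0],[0,0,0],40],[[0,0,0],[0,0,0],70],[[0,0,0],[0,0,0],100],[[0,0,0],[0,0,0],100],[[0,0,0],[0,0,0],100],[[0,0,0],[0,0,0],100],[[0,0,0],[0,0,0],100],[[0,0,0],[0,0,0],100]])

```text
time: 11.3
tcp_pos: [568.9, -49.1, 99.3]
tool_rot: [[-0.204, -0.002, 0.979], [-0.979, 0.0, -0.204], [0.0, -1.0, -0.002]]
wrist_force: [0.8, -0.1, -0.4]
width: 85.2
```

Emit:
carry_out(series=[[[0,0,1],[0,0,0],100],[[0,0,3],[0,0,0],100],[[0,0,6],[0,0,0],100],[[0,0,9],[0,0,0],100],[[0,0,12],[0,0,0],100],[[-3,0,13],[0,0,0],100],[[-6,0,13],[0,0,0],100],[[-10,0,13],[0,0,0],100],[[-13,-2,13],[0,0,0],100],[[-16,-4,13],[0,0,0],100]])

```text
time: 12.13
tcp_pos: [407.2, -88.8, 230.0]
tool_rot: [[-0.202, -0.001, 0.979], [-0.979, -0.0, -0.202], [0.0, -1.0, -0.001]]
wrist_force: [0.1, -1.0, -0.5]
width: 85.4
```

Emit:
carry_out(series=[[[0,-3.5,0],[0,0,0],100],[[0,-7,0],[0,0,0],100],[[0,-10.5,0],[0,0,0],100],[[0,-14,0],[0,0,0],100],[[0,-17.5,0],[0,0,0],100],[[0,-21,0],[0,0,0],100],[[0,-21,0],[0,0,0],100],[[0,-21,0],[0,0,0],100]])

```text
time: 12.8
tcp_pos: [406.9, -300.1, 230.3]
tool_rot: [[-0.204, -0.001, 0.979], [-0.979, -0.0, -0.204], [0.0, -1.0, -0.001]]
wrist_force: [0.7, -0.0, 0.1]
width: 85.3
```

```bash
python3 -c "
from look import *
s=read_camera('scene');t=read_camera('top')
a=cv2.resize(s[120:345,200:420],(440,450),interpolation=cv2.INTER_CUBIC);b=cv2.resize(t[130:330,180:520],(340*450//400,225))
cv2.imwrite('pics/fin.png',np.hstack([a[:,:],np.vstack([b,np.zeros_like(b)])]))
o=get_obs();print(o['time'],o['tcp_pos'],o['width'])
print('scene top expected',uv('scene',(568.9,-49.1,128)),'foot',uv('scene',(568.9,-49.1,60)))"
```

```text
12.9 [ 407.15407209 -298.30272666  230.40540063] 85.17780443824333
scene top expected [314.53805797 154.84946572] foot [314.03403046 179.96779168]
```

View pics/fin.png

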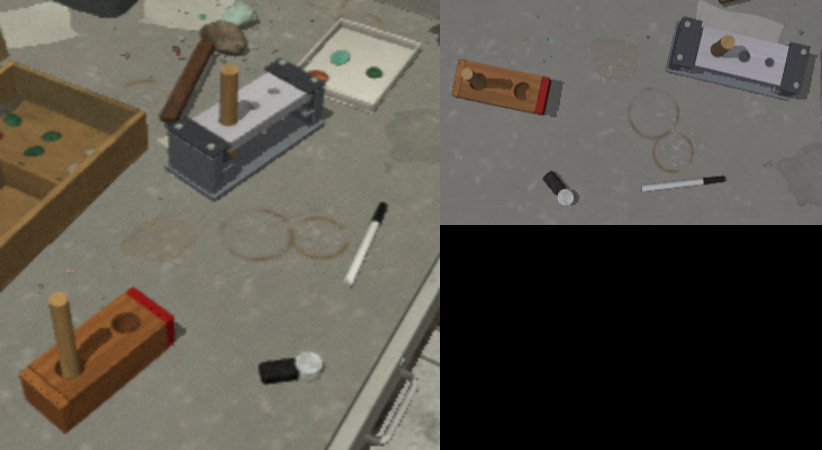

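The dowel stands upright in the large hole. Its top is at about (315,155) in the scene image, against (314.5,154.8) expected with the foot on the base. The spare, marker and loupe have not moved and the arm is clear.

```bash
python3 -c "
from plant import *
print(sign_off())"
```

```text
the job is handed in; nothing more can be done
None
```

The red-end dowel is the thicker of the two. It passed freely through the 21.4 mm hole and was stopped by the 17.4 mm hole, and it now stands released through the 21.4 mm hole. I handed the job in at about 13 s of the 64 s allowed.

- **Size:** it lies between 17.4 and 21.4 mm. The gripper reading (about 18.7 mm) and the top picture (about 19.2 mm) agree to within about half a millimetre.
- **Trial at the middle hole:** the foot sat centred over the hole and stopped on the plate at about 8 N by the wrist sensor. I did not try the smallest hole, because the middle one had already stopped it.
- **Final position:** I let the dowel go with its foot at an estimated 8.7 mm, just above the 8 mm base. In the last picture its top is within about 1 px of where it should be with the foot on the base.
- **Other things:** in that picture the spare still stands in the plain socket, and the marker and loupe look unmoved. The arm is clear of everything.
- **Disagreement:** before the first insertion the scene camera and the arm's own position differed by about 2–3 mm on where the dowel's foot was. I aimed roughly midway and it went in without contact force. No other check failed.

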